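Change over the tambour stores on the battery bench

TASK

Two roll-top tambour stores stand on the battery assembly bench, a wide one with cells and a narrow one with contactors. Only one may stand open at a time: first roll the door of the wide store fully shut, then roll the door of the narrow store fully open, and let go.

Things in the scene. Friction and masses are not known exactly. Their poses are not given: they have to be found in the camera images.
- wide_store: Wide blue roll-top store. 230 wide (y), 253 deep (x -110 to 143), 193 high; sizes in mm. Fixed. Origin on the bench under the axis of the curved track; x from its front (door side, towards the robot) to its back, z up. Track: arc about a level axis along y, 50 above origin; slats' outer face and rear hood within radius 141. Pull bar on the leading slat: dia 12, 150 long along y, centred, at radius 170, on end posts, 31 clear of the slats.
- wide_door (a joint): Roll angle q of the wide store's slatted door, rad: 0 shut (down at the front), 1.222 fully open; stops at both. Pull bar in the store's frame (mm): x = -170 cos(q + 35 deg), z = 50 + 170 sin(q + 35 deg). Takes 2 to 8 N at the bar, stays where left. It starts partly open.
- narrow_store: Narrow blue roll-top store. 150 wide (y), 253 deep (x -110 to 143), 193 high; sizes in mm. Fixed. Origin on the bench under the axis of the curved track; x from its front (door side, towards the robot) to its back, z up. Track: arc about a level axis along y, 50 above origin; slats' outer face and rear hood within radius 141. Pull bar on the leading slat: dia 12, 90 long along y, centred, at radius 170, on end posts, 31 clear of the slats.
- narrow_door (a joint): Roll angle q of the narrow store's slatted door, rad: 0 shut (down at the front), 1.222 fully open; stops at both. Pull bar in the store's frame (mm): x = -170 cos(q + 35 deg), z = 50 + 170 sin(q + 35 deg). Takes 2 to 8 N at the bar, stays where left. It starts closed or nearly closed.

How it is judged (in metres and radians):
On the way, in this order (a step that is already met when the one before it is completed fails the run):
1. the wide store's door is fully shut (narrow door not yet open) (value of joint wide_door below 0.09 rad), for 0.2 s.
2. the narrow store's door is fully open (value of joint narrow_door above 1.13 rad), for 0.2 s.
At the end, for the whole second after the job is handed in: The wide store's door is shut to within 0.09 rad (15 mm at the bar) of its closed stop and the narrow store's door is open to within 0.09 rad (15 mm at the bar) of its open stop (value of joint wide_door below 0.09 rad and value of joint narrow_door above 1.13 rad); the robot touches nothing.
It fails at once if the narrow store stands open (over 0.6 rad) while the wide one is not shut (value of joint narrow_door above 0.6 rad and value of joint wide_door above 0.2 rad).
It also fails if it takes over 48 s, if anything falls off the work surface, if the arm or the gripper's body presses on something with over 40 N, if the wrist force passes 120 N, or if a joint passes its speed limit or range.

ROBOT

A 6-joint arm with a two-finger parallel gripper is mounted at the origin on the work surface. World frame = base frame: x ahead of the robot, y to its left, z up, the work surface at z = 0. Lengths are in mm, angles in rad, forces in N, time in s.
With the tool pointing down it reaches from about 400 to 925 mm from the base axis. Payload 12.5 kg.
Tool frame: the origin (TCP) lies midway between the tips of the shut fingers; the grasp point (between the pads) lies 19 mm behind it; z points along the fingers, y is the line along which they close (so a half turn about z gives the same grasp; the last joint's range is limited). The gripper opens to 95 mm and grips with 3 to 60 N. Pads are 20 mm wide; open, the fingers measure 119 mm over their backs; the gripper's body (75 mm by 180 mm) begins 59 mm behind the grasp point.
Start: joints at [1.192, 0.491, 1.559, -0, 1.092, -0.106], TCP at [168.375, 601.911, 214.661] pointing down, gripper open.
Joint ranges: [-3.1, 3.1], [-0.84, 2.19], [0.05, 2.79], [-1.13, 4.28], [0.06, 2.93], [-2.69, 2.69]. Speed limits (rad/s): [2.22, 2.22, 2.79, 3.14, 3.14, 3.14].

INTERFACE

Orientations are given as [roll, pitch, yaw] about the fixed x, y, z axes, in that order (R = Rz(yaw) Ry(pitch) Rx(roll)).
In Python, from cell import state, read_camera, job_done gives the robot as it stands.
- The arm moves only by the tool carry_out, never from a script. Its argument "moves" is a list of rows, each an object with "slide": the shift along the tool's x, y, z as a fraction of full scale, a list of three; "spin": the turn about the tool's z as a fraction of full scale. A call has 1 to 12 rows; each row shifts and turns the commanded pose from where the row before left it, along the tool's axes as they then stand; what a row does not reach is not made up. Full scale, the value 1, is 0.4 m for a shift and 30 degrees for a turn. A row lasts 1/12 s, in which the tool goes at most 41.7 mm and 7.16 degrees, less where a joint would pass 70% of its speed; a pose out of reach is approached as far as the arm can. A call with a number of a shift or a turn outside -1 to 1 is refused whole. A call with a gripper value outside its range is refused whole. "hand" is the closure, from 0 (fully open) to 1 (shut), set as the call begins (left out, the last holds). The fingers move at their own pace and stop on an object; the grip force is fixed at half the most. Time passes only in rows, so rows that do not move let the fingers close. It gives the time, the measured TCP pose, the force, the opening and the grip force at its end, in the units of the state.
- state(): the state, without advancing time (a new reading comes with each control period).
- read_camera(name): name is "side" or "top" or "wrist"; returns a dict with "color" (420x560x3 uint8, red, green, blue), "K" (3x3 intrinsics, pixels), "R" (3x3) and "t" (3): a world point X has camera coordinates R X + t. Camera axes: x right, y down, z forward; pixel columns grow to the right and rows downward; lengths in mm; the calibration is good to about 2 mm. The wrist camera is an equidistant fisheye: a pixel r from the principal point sees the ray r / f radians off the axis. A picture is of the moment at which its call begins. There is no depth.
- job_done(): hands the job in; it is judged then, once.
The state is a dict: "t": time; "joints": joint angles; "qvel": joint speeds; "tau": joint torques, N m; "eef_pos": TCP position; "tcp_rot": TCP orientation; "ft_force": force on the tool from outside, world axes, zero at the start; "moment": the same for the moment, N m; "opening": opening from 0.0 (shut) to 1.0 (fully open); "grip_force": force on a finger pad.
Only numpy, scipy, OpenCV 4.12 (cv2) and the standard library are available. Lean on these libraries where they do the work, as an engineer would, in place of code of your own. Each camera call takes 0.05 s, during which the arm holds its last target. There are 200 camera calls.

## Working session

There is one attempt and no reset: what is moved stays moved. The work goes in short steps, Python scripts to look and compute and a tool call to move; the robot and the scene stay as the last step left them, time stands still between calls to the robot, and variables do not carry over. Pictures are saved under pics/ and viewed, at most 10 in all, crops included, and the job is handed in when it is done.

Besides the shell and the picture viewer there is one more tool, called after "Emit:" as name([rows], argument=value, ...), one row to a line, values as JSON. carry_out: Moves the arm, as the interface text tells. Shift numbers are shares of 0.4 m and turn numbers shares of 30 degrees, none past 1 either way. Its arguments: {"type":"object","properties":{"moves":{"type":"array"},"hand":{"type":"number"}},"required":["moves"]}

```bash
mkdir -p pics
python3 - <<'E'
from cell import state, read_camera
import cv2, numpy as np, pickle
s=state(); print({k:np.round(s[k],3).tolist() for k in ('t','eef_pos','tcp_rot','ft_force','opening')})
d={}
for n in ('side','top'):
    c=read_camera(n); d[n]=c; cv2.imwrite(f'pics/{n}1.png',c['color'][:,:,::-1])
    print(n,np.round(c['K'],1).tolist(),np.round(c['R'],3).tolist(),np.round(c['t'],1).tolist())
pickle.dump(d,open('cams.pkl','wb'))
E
```

```text
{'t': 0.0, 'eef_pos': [168.274, 601.646, 214.041], 'tcp_rot': [-3.14, -0.0, 2.869], 'ft_force': [-1.246, -0.36, 0.348], 'opening': 1.001}
side [[423.1, 0.0, 277.6], [0.0, 423.1, 208.4], [0.0, 0.0, 1.0]] [[-0.994, 0.109, 0.006], [0.102, 0.948, -0.301], [-0.039, -0.299, -0.953]] [586.7, -46.5, 967.0]
top [[428.7, 0.0, 276.1], [0.0, 428.7, 205.4], [0.0, 0.0, 1.0]] [[0.029, -0.999, 0.032], [-0.999, -0.029, -0.016], [0.017, -0.032, -0.999]] [-27.2, 585.7, 776.5]
```

View pics/top1.png

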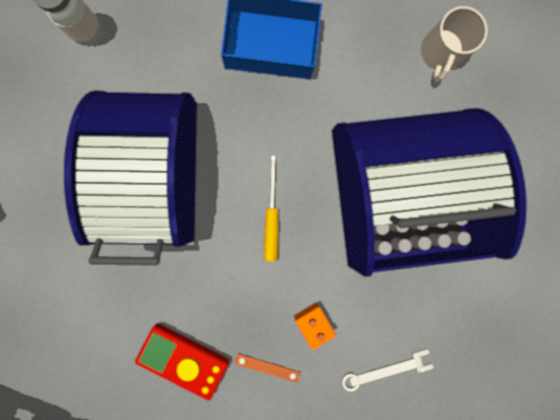

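View pics/side1.png

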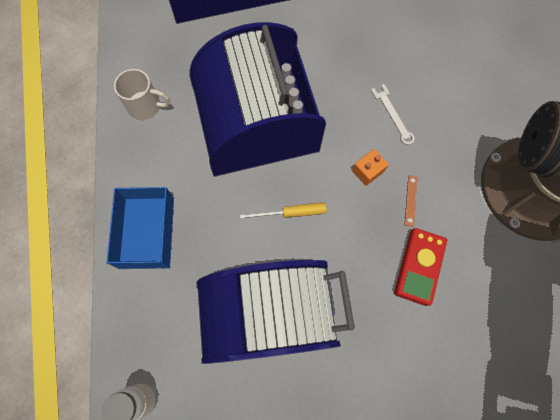

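The top view shows the narrow store on the left, closed, with its bar at about (92–160, 262). The wide store is on the right, partly open, with its bar from (393,219) to (515,212). In the side view the wide bar runs (266,27)–(284,103) and the narrow bar (343,274)–(351,328).

Run:
```python
import cv2, numpy as np, pickle
d=pickle.load(open('cams.pkl','rb'))
rois={'wt':('top',380,195,145,40),'nt':('top',80,232,95,42),'ws':('side',250,15,60,100),'ns':('side',318,262,45,75)}
tiles=[]
for k,(c,x,y,w,h) in rois.items():
    im=d[c]['color'][y:y+h,x:x+w]; i=im.astype(int)
    m=((i.max(2)-i.min(2)<16)&(i.max(2)<88)).astype(np.uint8)
    n,l,st,ce=cv2.connectedComponentsWithStats(m); b=1+st[1:,4].argmax()
    yy,xx=np.where(l==b); (cx,cy),sz,a=cv2.minAreaRect(np.c_[xx,yy].astype(np.float32))
    box=cv2.boxPoints(((cx,cy),sz,a))+[x,y]
    print(k,st[b,4],np.round(box,1).tolist())
    f=min(400/w,300/h); z=cv2.resize(im[:,:,::-1],None,fx=f,fy=f,interpolation=cv2.INTER_CUBIC)
    z[cv2.resize((l==b).astype(np.uint8),z.shape[1::-1],interpolation=cv2.INTER_NEAREST)-cv2.erode(cv2.resize((l==b).astype(np.uint8),z.shape[1::-1],interpolation=cv2.INTER_NEAREST),np.ones((3,3)))>0]=(0,0,255)
    t=np.zeros((300,400,3),np.uint8); t[:z.shape[0],:z.shape[1]]=z; tiles.append(t); print(k,'scale',f)
cv2.imwrite('pics/z1.png',np.vstack([np.hstack(tiles[:2]),np.hstack(tiles[2:])]))
```

```text
wt 1217 [[384.0, 217.9], [514.2, 201.6], [517.3, 226.5], [387.1, 242.7]]
wt scale 2.7586206896551726
nt 526 [[80.3, 257.9], [83.0, 232.0], [174.8, 241.4], [172.1, 267.3]]
nt scale 4.2105263157894735
ws 425 [[257.1, 27.4], [269.4, 23.9], [294.5, 111.6], [282.2, 115.1]]
ws scale 3.0
ns 311 [[323.6, 273.3], [342.0, 270.7], [350.3, 328.8], [331.9, 331.4]]
ns scale 4.0
```

View pics/z1.png

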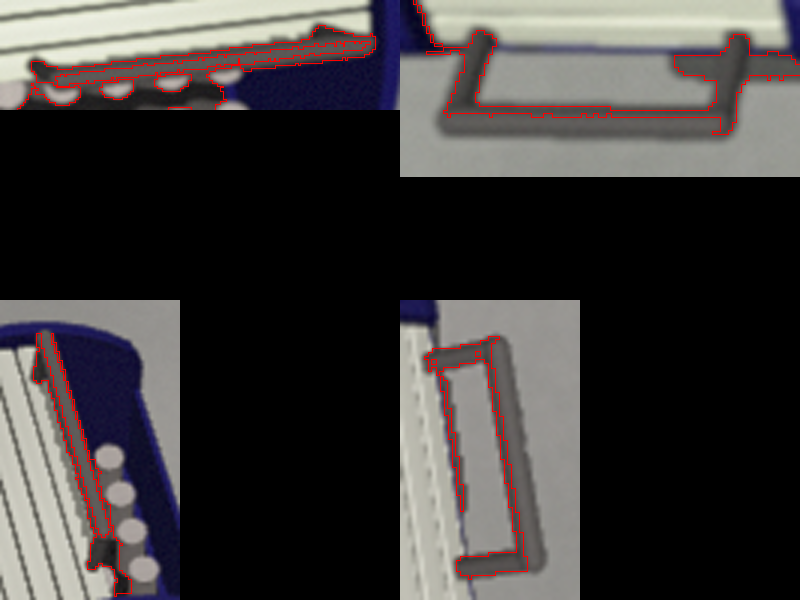

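The zooms show the bar ends clearly, in full-image pixels. Wide: top (398.9,222.5)–(515.6,211.3), side (286,94)–(264.7,26). Narrow: top (89.5,260.7)–(159.2,262.2), side (351.7,329.5)–(342.5,272).

Run:
```python
import cv2, numpy as np, pickle
d=pickle.load(open('cams.pkl','rb'))
P={n:c['K']@np.c_[c['R'],c['t']] for n,c in d.items()}
pts={'wide':[((398.9,222.5),(286,94)),((515.6,211.3),(264.7,26))],'narrow':[((89.5,260.7),(351.7,329.5)),((159.2,262.2),(342.5,272))]}
for k,pp in pts.items():
    X=[]
    for a,b in pp:
        h=cv2.triangulatePoints(P['top'],P['side'],np.float64(a),np.float64(b)).ravel(); x=h[:3]/h[3]; X.append(x)
        r=[np.linalg.norm((P[n]@np.r_[x,1])[:2]/(P[n]@np.r_[x,1])[2]-q) for n,q in (('top',a),('side',b))]
        print(k,x.round(1),'reproj',np.round(r,2))
    v=X[0]-X[1]; m=(X[0]+X[1])/2; yaw=np.arctan2(-v[0],v[1])
    print(k,'len',np.linalg.norm(v).round(1),'mid',m.round(1),'yaw deg',np.degrees(yaw).round(2))
    th=np.arcsin(np.clip((m[2]-50)/170,-1,1)); q=th-np.radians(35); ax=np.array([np.cos(yaw),np.sin(yaw)])
    o=m[:2]+170*np.cos(th)*ax
    print('  q',q.round(3),'origin',o.round(1))
    # where should corners of the store go in the top view (check): front base, back base
    w=(230 if k=='wide' else 150)/2; ay=np.array([-ax[1],ax[0]])
    for fx in(-110,143):
        for s in(1,-1):
            pt=np.r_[o+fx*ax+s*w*ay,0,1]; u=P['top']@pt; print('   corner',fx,s,(u[:2]/u[2]).round(0),end='')
    u=P['top']@np.r_[o,193,1]; print(' toptop',(u[:2]/u[2]).round(0))
```

```text
wide [ 561.  -168.   216.8] reproj [2.59 1.93]
wide [ 582.6 -334.   206.1] reproj [1.17 0.84]
wide len 167.8 mid [ 571.8 -251.   211.4] yaw deg 7.41
  q 0.641 origin [ 624.6 -244.1]
   corner -110 1 [347. 254.]   corner -110 -1 [470. 241.]   corner 143 1 [333. 118.]   corner 143 -1 [455. 106.] toptop [447. 181.]
narrow [494.1 263.1 154.9] reproj [0.91 0.8 ]
narrow [493.9 163.7 151. ] reproj [0.94 0.8 ]
narrow len 99.5 mid [494.  213.4 153. ] yaw deg -0.12
  q 0.04 origin [629.3 213.1]
   corner -110 1 [110. 237.]   corner -110 -1 [193. 240.]   corner 143 1 [115.  98.]   corner 143 -1 [198. 102.] toptop [119. 167.]
```

Emit:
carry_out([
  {"slide":[0,0,-0.07],"spin":-0.19},
  {"slide":[0,0,-0.07],"spin":-0.19},
  {"slide":[0,0,-0.07],"spin":-0.19},
  {"slide":[0,0,-0.07],"spin":-0.19},
  {"slide":[-0.063,-0.078,0],"spin":0},
  {"slide":[-0.063,-0.078,0],"spin":0},
  {"slide":[-0.063,-0.078,0],"spin":0},
  {"slide":[-0.063,-0.078,0],"spin":0},
  {"slide":[-0.063,-0.078,0],"spin":0},
  {"slide":[-0.063,-0.078,0],"spin":0},
  {"slide":[-0.063,-0.078,0],"spin":0},
  {"slide":[-0.063,-0.078,0],"spin":0},
], hand=1)

```text
t: 1.1
eef_pos: [400.5, 377.8, 326.5]
tcp_rot: [-3.142, -0.0, -3.016]
ft_force: [0.7, -0.2, 0.3]
opening: 0.216
grip_force: 0.0
```

```bash
cat > h.py <<'E'
import numpy as np, pickle, cv2
from scipy.spatial.transform import Rotation as Ro
from cell import state, read_camera
def st():
    s=state(); print({k:np.round(s[k],2).tolist() for k in ('t','joints','eef_pos','tcp_rot','ft_force','opening')}); return s
def path(*pts):
    "slide fractions (tool axes) from the present TCP through world points"
    s=st(); R=Ro.from_euler('xyz',s['tcp_rot']).as_matrix(); p=np.array(s['eef_pos'])
    for q in pts:
        d=R.T@(np.array(q)-p)/400; print(q,'slide',d.round(3).tolist(),'rows>=',np.ceil(np.linalg.norm(d)/.1)); p=np.array(q)
E
python3 - <<'E'
from h import *
path((480,0,320),(560,-250,320))
d=pickle.load(open('cams.pkl','rb'))
P={n:c['K']@np.c_[c['R'],c['t']] for n,c in d.items()}
for k,a,b in [('w front y+',(362,273),(324,122)),('n front y+',(80,243),(337,346))]:
    h=cv2.triangulatePoints(P['top'],P['side'],np.float64(a),np.float64(b)).ravel(); print(k,(h[:3]/h[3]).round(1))
E
```

```text
{'t': 1.1, 'joints': [0.64, 0.29, 1.58, 0.0, 1.28, -1.06], 'eef_pos': [400.52, 377.78, 326.53], 'tcp_rot': [-3.14, -0.0, -3.02], 'ft_force': [0.67, -0.24, 0.29], 'opening': 0.22}
(480, 0, 320) slide [-0.079, -0.962, 0.016] rows>= 10.0
(560, -250, 320) slide [-0.12, -0.645, -0.0] rows>= 7.0
w front y+ [ 485.4 -135.3  154.6]
n front y+ [518.6 287.5 130.7]
```

Emit:
carry_out([
  {"slide":[-0.0066,-0.08,0],"spin":0},
  {"slide":[-0.0066,-0.08,0],"spin":0},
  {"slide":[-0.0066,-0.08,0],"spin":0},
  {"slide":[-0.0066,-0.08,0],"spin":0},
  {"slide":[-0.0066,-0.08,0],"spin":0},
  {"slide":[-0.0066,-0.08,0],"spin":0},
  {"slide":[-0.0066,-0.08,0],"spin":0},
  {"slide":[-0.0066,-0.08,0],"spin":0},
  {"slide":[-0.0066,-0.08,0],"spin":0},
  {"slide":[-0.0066,-0.08,0],"spin":0},
  {"slide":[-0.0066,-0.08,0],"spin":0},
  {"slide":[-0.0066,-0.08,0],"spin":0},
])

```text
t: 2.1
eef_pos: [478.8, 0.8, 326.5]
tcp_rot: [3.141, -0.0, -3.016]
ft_force: [0.8, 0.1, 0.6]
opening: 0.008
grip_force: 0.0
```

Emit:
carry_out([
  {"slide":[-0.0254,-0.0807,0],"spin":0},
  {"slide":[-0.0254,-0.0807,0],"spin":0},
  {"slide":[-0.0254,-0.0807,0],"spin":0},
  {"slide":[-0.0254,-0.0807,0],"spin":0},
  {"slide":[-0.0254,-0.0807,0],"spin":0},
  {"slide":[-0.0254,-0.0807,0],"spin":0},
  {"slide":[-0.0254,-0.0807,0],"spin":0},
  {"slide":[-0.0254,-0.0807,0],"spin":0},
  {"slide":[0,0,0.05],"spin":0},
  {"slide":[0,0,0.05],"spin":0},
  {"slide":[0,0,0.05],"spin":0},
  {"slide":[0,0,0.05],"spin":0},
])

```text
t: 3.1
eef_pos: [591.5, -243.8, 245.2]
tcp_rot: [3.141, -0.001, -3.017]
ft_force: [0.5, -0.4, -0.1]
opening: 0.003
grip_force: 0.0
```

Run:
```python
from h import *
st(); t=[]
c=read_camera('side')['color'][:220,150:400,::-1]; w=read_camera('wrist')['color'][:,:,::-1]
a=cv2.resize(c,(400,352)); b=cv2.resize(w,(400,300)); b=cv2.copyMakeBorder(b,0,52,0,0,0)
cv2.imwrite('pics/z2.png',np.hstack([a,b]))
```

```text
{'t': 3.1, 'joints': [-0.49, 0.49, 1.48, 0.0, 1.18, -2.19], 'eef_pos': [591.55, -243.83, 245.18], 'tcp_rot': [3.14, -0.0, -3.02], 'ft_force': [0.52, -0.36, -0.12], 'opening': 0.0}
```

View pics/z2.png

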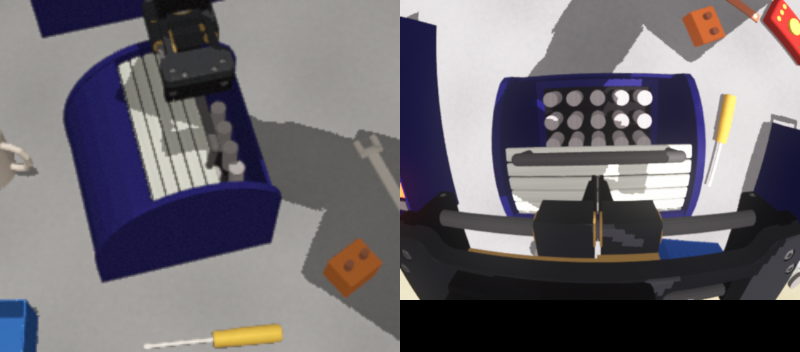

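The wrist view shows the bar level at tile row 158, parallel to the gripper, with the shut fingertips at (597,180) just behind it and above the slats. I can descend from here.

Emit:
carry_out([
  {"slide":[-0.008,0,0.02],"spin":0},
  {"slide":[0,0,0.02],"spin":0},
  {"slide":[0,0,0.02],"spin":0},
  {"slide":[0,0,0.02],"spin":0},
  {"slide":[0,0,0.017],"spin":0},
  {"slide":[0,0,0],"spin":0},
])

```text
t: 3.7
eef_pos: [594.5, -243.0, 206.3]
tcp_rot: [3.14, -0.002, -3.016]
ft_force: [-0.6, -0.1, 0.1]
opening: 0.004
grip_force: 0.0
```

Run:
```python
from h import *
o=np.array([607,-239.]); y=np.radians(7.3); ax=np.array([np.cos(y),np.sin(y)])
for q in (.75,.6,.5,.4,.3,.2,.1,0,-.05):
    th=q+np.radians(35); x=-170*np.cos(th)+16; print(q,(o+x*ax+[0,-2]).round(1),'bar z',(50+170*np.sin(th)).round(1))
path((o[0],o[1],206))
```

```text
0.75 [ 587.7 -243.5] bar z 216.3
0.6 [ 563.5 -246.6] bar z 209.1
0.5 [ 548.  -248.6] bar z 202.3
0.4 [ 533.3 -250.4] bar z 194.0
0.3 [ 519.5 -252.2] bar z 184.3
0.2 [ 506.7 -253.8] bar z 173.2
0.1 [ 495.1 -255.3] bar z 160.9
0 [ 484.7 -256.7] bar z 147.5
-0.05 [ 480.1 -257.3] bar z 140.4
{'t': 3.7, 'joints': [-0.49, 0.52, 1.52, 0.0, 1.1, -2.19], 'eef_pos': [594.51, -243.04, 206.31], 'tcp_rot': [3.14, -0.0, -3.02], 'ft_force': [-0.56, -0.06, 0.15], 'opening': 0.0}
(np.float64(607.0), np.float64(-239.0), 206) slide [-0.032, 0.006, 0.001] rows>= 1.0
```

Emit:
carry_out([
  {"slide":[0.026,0,0.005],"spin":0},
  {"slide":[0.026,0,0.006],"spin":0},
  {"slide":[0.026,0,0.007],"spin":0},
  {"slide":[0.0195,0,0.009],"spin":0},
  {"slide":[0.0195,0,0.009],"spin":0},
  {"slide":[0.0185,0,0.0103],"spin":0},
  {"slide":[0.0185,0,0.0103],"spin":0},
])

```text
t: 4.28
eef_pos: [533.5, -251.2, 185.2]
tcp_rot: [-3.141, 0.001, -3.016]
ft_force: [2.5, -0.5, 2.9]
opening: 0.003
grip_force: 1.4
```

Run:
```python
from h import *
st()
c=read_camera('top')['color'][100:300,330:540,::-1]; w=read_camera('wrist')['color'][60:360,60:500,::-1]
a=cv2.resize(c,(400,380)); b=cv2.resize(w,(400,272)); b=cv2.copyMakeBorder(b,0,108,0,0,0)
cv2.imwrite('pics/z3.png',np.hstack([a,b]))
```

```text
{'t': 4.28, 'joints': [-0.55, 0.47, 1.68, 0.0, 0.99, -2.25], 'eef_pos': [533.53, -251.16, 185.2], 'tcp_rot': [-3.14, 0.0, -3.02], 'ft_force': [2.54, -0.47, 2.86], 'opening': 0.0}
```

View pics/z3.png

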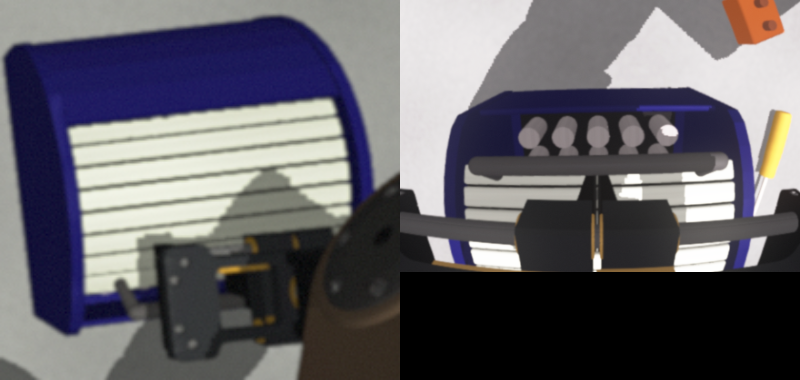

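The door follows the finger: the bar now lies in front of the fingers over the front row of cells, with about 4 N on the tool. I'll continue along the arc.

Emit:
carry_out([
  {"slide":[0.0174,0,0.012],"spin":0},
  {"slide":[0.0174,0,0.012],"spin":0},
  {"slide":[0.016,0,0.0138],"spin":0},
  {"slide":[0.016,0,0.0138],"spin":0},
  {"slide":[0.0146,0,0.0154],"spin":0},
  {"slide":[0.0146,0,0.0154],"spin":0},
])

```text
t: 4.88
eef_pos: [495.0, -255.8, 151.5]
tcp_rot: [3.141, -0.0, -3.017]
ft_force: [2.5, -0.0, 1.3]
opening: 0.006
grip_force: 1.1
```

Emit:
carry_out([
  {"slide":[0.013,0,0.016],"spin":0},
  {"slide":[0.01,0,0.014],"spin":0},
])

```text
t: 5.05
eef_pos: [485.8, -256.9, 139.4]
tcp_rot: [3.141, -0.001, -3.017]
ft_force: [1.5, 1.4, 1.8]
opening: 0.006
grip_force: 0.9
```

Run:
```python
from h import *
st()
c=read_camera('side')['color'][:220,150:400,::-1]; w=read_camera('wrist')['color'][60:360,60:500,::-1]
a=cv2.resize(c,(400,352)); b=cv2.resize(w,(400,272)); b=cv2.copyMakeBorder(b,0,80,0,0,0)
cv2.imwrite('pics/z4.png',np.hstack([a,b]))
```

```text
{'t': 5.05, 'joints': [-0.61, 0.48, 1.83, 0.0, 0.84, -2.3], 'eef_pos': [485.8, -256.87, 139.35], 'tcp_rot': [3.14, -0.0, -3.02], 'ft_force': [1.53, 1.37, 1.84], 'opening': 0.01}
```

View pics/z4.png

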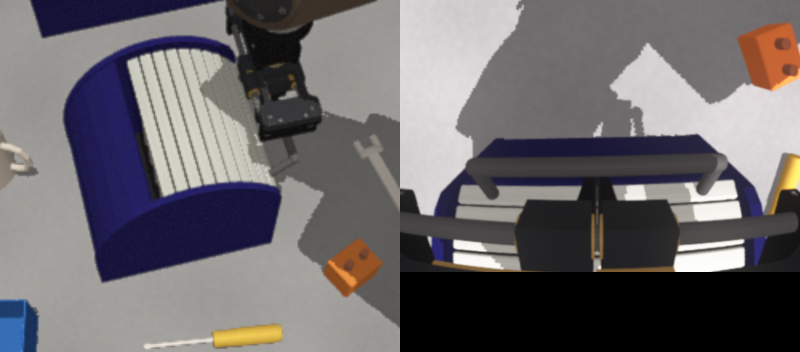

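The door is nearly shut and the leading slat is almost at the front wall. I'll push on until the stop shows in the force.

Emit:
carry_out([
  {"slide":[0.009,0,0.007],"spin":0},
  {"slide":[0,0,0],"spin":0},
])

```text
t: 5.32
eef_pos: [483.3, -257.3, 136.9]
tcp_rot: [3.141, 0.001, -3.017]
ft_force: [5.1, 0.3, -3.2]
opening: 0.002
grip_force: 2.2
```

Emit:
carry_out([
  {"slide":[0.008,0,0.004],"spin":0},
  {"slide":[0,0,0],"spin":0},
])

```text
t: 5.48
eef_pos: [482.5, -257.5, 136.3]
tcp_rot: [-3.14, 0.006, -3.018]
ft_force: [18.0, 6.8, -3.6]
opening: 0.005
grip_force: 9.2
```

The force rose to 18 N with no further motion, so the wide door is at its stop. I'll back off, rise and cross to the front of the narrow bar.

Emit:
carry_out([
  {"slide":[-0.016,0,0],"spin":0},
  {"slide":[-0.008,0,-0.02],"spin":0},
  {"slide":[0,0,-0.05],"spin":0},
  {"slide":[0,0,-0.08],"spin":0},
  {"slide":[0,0,-0.09],"spin":0},
  {"slide":[0,0,-0.09],"spin":0},
  {"slide":[0,0,-0.08],"spin":0},
  {"slide":[0,0,0],"spin":0.12},
  {"slide":[0,0,0],"spin":0.12},
  {"slide":[0,0,0],"spin":0},
])

```text
t: 6.32
eef_pos: [489.1, -256.5, 300.8]
tcp_rot: [-3.141, 0.0, 3.138]
ft_force: [-0.2, 0.1, 0.3]
opening: 0.008
grip_force: 0.0
```

Emit:
carry_out([
  {"slide":[0.005,0.09,0],"spin":0},
  {"slide":[0.005,0.09,0],"spin":0},
  {"slide":[0.005,0.09,0],"spin":0},
  {"slide":[0.005,0.09,0],"spin":0},
  {"slide":[0.005,0.09,0],"spin":0},
  {"slide":[0.005,0.09,0],"spin":0},
  {"slide":[0.005,0.09,0],"spin":0},
  {"slide":[0.005,0.09,0],"spin":0},
  {"slide":[0.005,0.09,0],"spin":0},
  {"slide":[0.005,0.09,0],"spin":0},
  {"slide":[0.005,0.09,0],"spin":0},
  {"slide":[0.005,0.09,0],"spin":0},
])

```text
t: 7.32
eef_pos: [464.9, 177.0, 299.9]
tcp_rot: [-3.141, -0.001, -3.14]
ft_force: [0.5, -0.7, 0.5]
opening: 0.002
grip_force: 0.0
```

Run:
```python
from h import *
path((464,213,310),(464,213,141))
c=read_camera('top')['color'][:,:,::-1]; cv2.imwrite('pics/z5.png',c)
```

```text
{'t': 7.32, 'joints': [0.23, 0.22, 1.74, -0.0, 1.18, -1.34], 'eef_pos': [464.89, 177.02, 299.92], 'tcp_rot': [-3.14, -0.0, -3.14], 'ft_force': [0.49, -0.74, 0.53], 'opening': 0.0}
(464, 213, 310) slide [0.002, 0.09, -0.025] rows>= 1.0
(464, 213, 141) slide [-0.0, 0.0, 0.422] rows>= 5.0
```

View pics/z5.png

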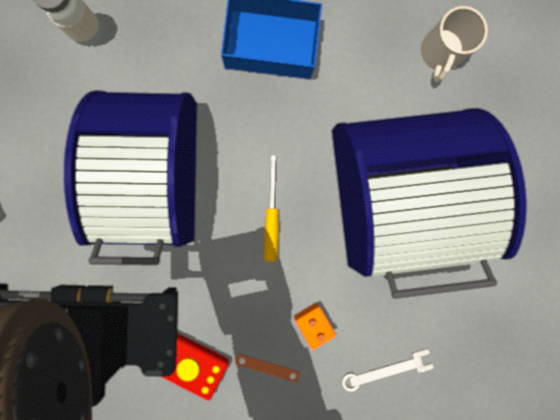

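The top view shows the wide door fully shut, with its bar in front at (392–497, 287). The narrow bar is still at (92–160, 262).

Emit:
carry_out([
  {"slide":[0,0.09,0],"spin":0},
  {"slide":[0,0,0.08],"spin":0},
  {"slide":[0,0,0.08],"spin":0},
  {"slide":[0,0,0.08],"spin":0},
  {"slide":[0,0,0.08],"spin":0},
  {"slide":[0,0,0.05],"spin":0},
  {"slide":[0,0,0.027],"spin":0},
  {"slide":[0,0,0],"spin":0},
])

```text
t: 8.03
eef_pos: [464.5, 210.9, 138.8]
tcp_rot: [-3.14, -0.005, -3.14]
ft_force: [-0.4, 0.4, -0.2]
opening: 0.005
grip_force: 0.0
```

Run:
```python
from h import *
o=629.3
for q in (0.04,.2,.35,.5,.65,.8,.95,1.1,1.222,1.28):
    th=q+np.radians(35); print(q,'finger x',(o-170*np.cos(th)-16).round(1),'tip z',(38+170*np.sin(th)).round(1))
st()
w=read_camera('wrist')['color'][:,:,::-1]; cv2.imwrite('pics/z6.png',w)
```

```text
0.04 finger x 478.1 tip z 141.0
0.2 finger x 496.2 tip z 161.2
0.35 finger x 515.9 tip z 177.3
0.5 finger x 537.8 tip z 190.3
0.65 finger x 561.5 tip z 199.9
0.8 finger x 586.2 tip z 205.8
0.95 finger x 611.6 tip z 208.0
1.1 finger x 637.0 tip z 206.3
1.222 finger x 657.3 tip z 202.2
1.28 finger x 666.8 tip z 199.4
{'t': 8.03, 'joints': [0.3, 0.43, 1.92, -0.0, 0.8, -1.28], 'eef_pos': [464.49, 210.92, 138.76], 'tcp_rot': [-3.14, -0.0, -3.14], 'ft_force': [-0.44, 0.35, -0.2], 'opening': 0.0}
```

View pics/z6.png

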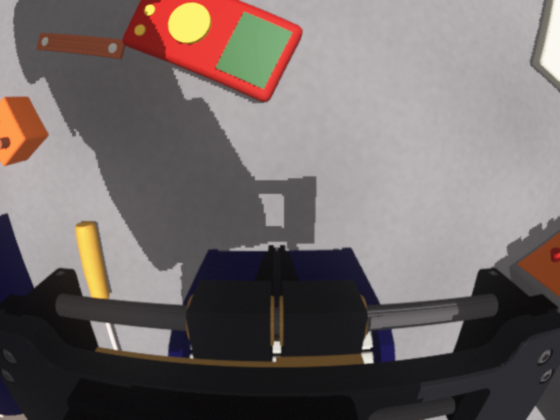

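The wrist view shows the shut fingers centred on the store front at about (277,255). The bar is hidden behind the gripper, so the finger is in front of it. I'll push back along the arc.

Emit:
carry_out([
  {"slide":[-0.017,0,-0.003],"spin":0},
  {"slide":[-0.017,0,-0.003],"spin":0},
  {"slide":[-0.023,0,-0.025],"spin":0},
  {"slide":[-0.023,0,-0.025],"spin":0},
  {"slide":[-0.025,0,-0.02],"spin":0},
  {"slide":[-0.025,0,-0.02],"spin":0},
])

```text
t: 8.58
eef_pos: [517.9, 211.5, 180.8]
tcp_rot: [3.141, -0.001, -3.142]
ft_force: [-3.2, 0.6, -2.1]
opening: 0.004
grip_force: 1.6
```

Run:
```python
from h import *
st()
c=read_camera('side')['color'][220:400,180:420,::-1]; w=read_camera('wrist')['color'][:,:,::-1]
a=cv2.resize(c,(400,300)); b=cv2.resize(w,(400,300))
cv2.imwrite('pics/z7.png',np.hstack([a,b]))
```

```text
{'t': 8.58, 'joints': [0.27, 0.44, 1.76, 0.0, 0.94, -1.3], 'eef_pos': [517.9, 211.48, 180.81], 'tcp_rot': [3.14, -0.0, -3.14], 'ft_force': [-3.18, 0.62, -2.07], 'opening': 0.0}
```

View pics/z7.png

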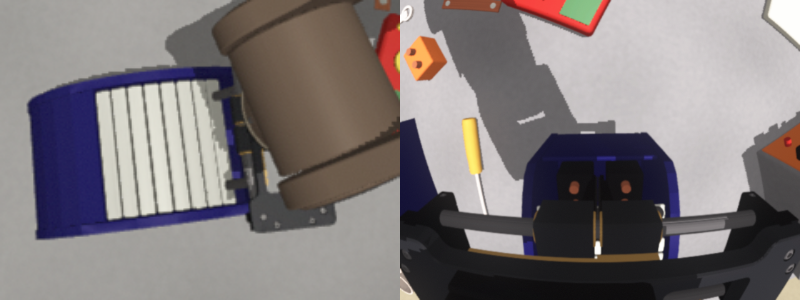

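The narrow door is rolling up, with contactors visible in the wrist view and about 4 N on the tool. I'll continue.

Emit:
carry_out([
  {"slide":[-0.025,0,-0.01],"spin":0},
  {"slide":[-0.025,0,-0.01],"spin":0},
  {"slide":[-0.0296,0,-0.011],"spin":0},
  {"slide":[-0.0296,0,-0.011],"spin":0},
  {"slide":[-0.031,0,-0.0075],"spin":0},
  {"slide":[-0.031,0,-0.0075],"spin":0},
  {"slide":[-0.032,0,-0.0025],"spin":0},
  {"slide":[-0.032,0,-0.0025],"spin":0},
  {"slide":[-0.032,0,0.002],"spin":0},
  {"slide":[-0.032,0,0.002],"spin":0},
])

```text
t: 9.52
eef_pos: [637.6, 211.6, 203.1]
tcp_rot: [3.141, 0.0, 3.141]
ft_force: [-2.2, 1.6, -0.6]
opening: 0.005
grip_force: 1.3
```

Emit:
carry_out([
  {"slide":[-0.025,0,0.005],"spin":0},
  {"slide":[-0.02,0,0.005],"spin":0},
  {"slide":[0,0,0],"spin":0},
])

```text
t: 9.77
eef_pos: [652.2, 211.4, 199.3]
tcp_rot: [-3.141, -0.009, 3.141]
ft_force: [-23.5, -1.6, 14.4]
opening: 0.004
grip_force: 11.5
```

Contact at about 27 N: this is either the open stop or the tip on a slat. I'll back off, rise and look.

Emit:
carry_out([
  {"slide":[0.02,0,0],"spin":0},
  {"slide":[0.02,0,-0.02],"spin":0},
  {"slide":[0.05,0,-0.05],"spin":0},
  {"slide":[0.09,0,-0.02],"spin":0},
  {"slide":[0.09,0,0],"spin":0},
  {"slide":[0.09,0,0],"spin":0},
  {"slide":[0,-0.09,0],"spin":0},
  {"slide":[0,-0.09,0],"spin":0},
  {"slide":[0,-0.09,0],"spin":0},
  {"slide":[0,-0.09,0],"spin":0},
  {"slide":[0,-0.09,0],"spin":0},
  {"slide":[0,-0.09,0],"spin":0},
])

```text
t: 10.77
eef_pos: [510.9, -6.3, 235.5]
tcp_rot: [-3.141, 0.002, 3.141]
ft_force: [0.5, -0.1, 0.3]
opening: 0.006
grip_force: 0.0
```

Run:
```python
from h import *
st()
d={}
for n in('top','side'): d[n]=read_camera(n)
pickle.dump(d,open('cams2.pkl','wb'))
a=cv2.resize(d['top']['color'][80:270,50:220,::-1],(400,447)); b=cv2.resize(d['side']['color'][240:380,180:370,::-1],(400,295)); b=cv2.copyMakeBorder(b,0,152,0,0,0)
cv2.imwrite('pics/z8.png',np.hstack([a,b]))
```

```text
{'t': 10.77, 'joints': [-0.14, 0.31, 1.81, -0.0, 1.03, -1.71], 'eef_pos': [510.94, -6.27, 235.45], 'tcp_rot': [-3.14, 0.0, 3.14], 'ft_force': [0.47, -0.08, 0.27], 'opening': 0.01}
```

View pics/z8.png

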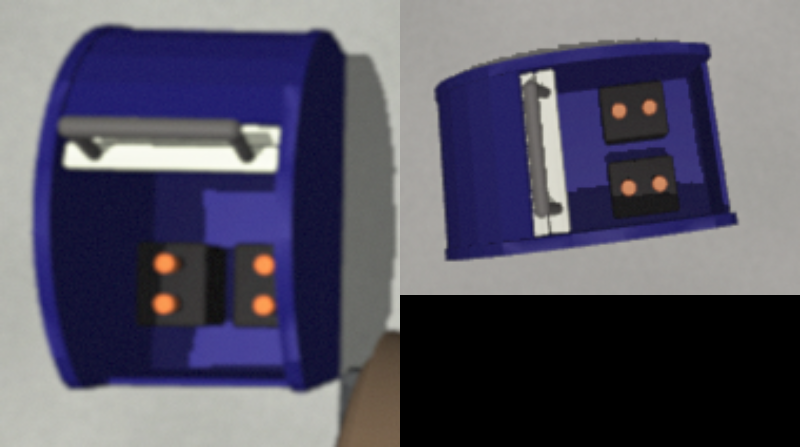

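The narrow door looks open: the bar is at the rear edge in the top view, at about (75.5,134)–(151,135) in full-image pixels. I'll check its angle, and that of the wide bar.

Run:
```python
from h import *
d=pickle.load(open('cams2.pkl','rb'))
def onz(px,z):
    c=d['top']; r=c['R'].T@np.linalg.solve(c['K'],[*px,1]); C=-c['R'].T@c['t']; return (C+r*(z-C[2])/r[2]).round(1)
# narrow, bar centre-line, z for q~1.2
X=[onz(p,214.5) for p in((75.5,134),(151.1,135.2))]; m=(X[0]+X[1])/2
print('narrow',X,'len',np.linalg.norm(X[0]-X[1]).round(1),'q',(np.arccos(-(m[0]-629.3)/170)-np.radians(35)).round(3))
# wide: q=0 bar at z=147.5
X=[onz(p,147.5) for p in((392,292),(497,282))]; m=(X[0]+X[1])/2
y=np.radians(7.3); off=(m[:2]-[607,-239])@[np.cos(y),np.sin(y)]
print('wide',X,'len',np.linalg.norm(X[0]-X[1]).round(1),'off',off.round(1),'want',-139.3)
```

```text
narrow [array([668.9, 263.7, 214.5]), array([670.7, 164.9, 214.5])] len 98.8 q 1.2
wide [array([ 458.9, -183.3,  147.5]), array([ 477.6, -343.2,  147.5])] len 161.0 off -140.7 want -139.3
```

The narrow door is at q ≈ 1.20 and the wide bar is at its shut position. The arm is clear of everything, so I'll hand in.

```bash
python3 -c "
from cell import job_done
print(job_done())"
```

```text
the job is handed in; nothing more can be done
None
```

I rolled the wide store's door shut to its stop, then the narrow store's door open to about 1.20 rad (1.13 needed), and handed the job in at about 11 s with the arm clear; no verdict came back.

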